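# Set the polisher running hands-free

### The job

Get the bench-mounted polisher ready for hands-free running. First push its clear guard fully home over the felt wheel; then press the red trigger all the way down, push in the yellow lock button on its side while the trigger is down, and keep the button in while you ease off the trigger, so that the lock holds it on. Leave the guard closed and don't knock the things round it about.

Things in the scene. Friction and masses are not known exactly. Their poses are not given: they have to be found in the camera images.
- polisher: Fixed bench stand, 130 x 245 mm steel plate 10 mm thick, carrying a green hand polisher. Origin on the bench under its middle; x level, away from the operator; y level, along the machine to the operator's left; z up. All places below are in this frame, in mm. Motor barrel top z 74; grey felt wheel x -3 to 59, y -98 to -72, top z 81, at the -y end.
- housing_front (a point): Top edge (x 0, y 70, z 66) of the front face of the upright green switch housing (x 0 to 56, y 30 to 116, z 10 to 66) at the +y end. Before this face (towards -x) lies a black grip shelf (x -57 to 1, y 24 to 116, top z 28), which carries the red trigger.
- guard (a joint): Travel of the clear guard, m: 0 = open (over the barrel), 0.055 = fully home over the wheel, at the stop. It slides along the machine towards -y, takes 2 N and stays where it is left.
- guard_tab (a point): Centre of the top edge (z 113) of the orange tab on the guard; the tab is 36 mm along x, 8 mm along y and stands 23 mm above the guard's roof (roof top z 90). It is at x 28, y -30 with the guard open and x 28, y -85 with it home; the guard reaches 30 mm either side of it along y and is 80 mm wide along x.
- trigger (a joint): Travel of the red trigger, m: 0 = released, 0.013 = fully down. It moves straight down against a spring (3 N at the start, 8 N at the bottom). Once locked on it rests at about 0.006.
- trigger_top (a point): Centre of the trigger's flat top, 40 mm along x by 70 mm along y (x -44 to -4, y 35 to 105); z 45 when released, z 32 when fully down.
- lock_button (a joint): Travel of the yellow lock button, m: 0 out, 0.009 fully in. Slides level to +x, spring 1 to 2.5 N. Blocked after 0.5 mm unless the trigger is over 9 mm down. Kept pressed (8 mm or more) while the trigger eases up to 6 mm, it hooks and stays in at 0.0065, trigger on. Let go before the trigger is above 9 mm, it springs out; pressing the trigger again once locked also frees it.
- button_face (a point): Centre of the button's flat front, facing -x: 26 mm along y, 16 mm high (z 46.5 to 62.5), y 70. It stands 12 mm out of the housing above the rear of the trigger (x -12) when out, 3 mm (x -3) when fully in. Closed fingertips standing on the trigger in front of it can hold the trigger down and then push the button towards +x with their side.
- tape_measure: Yellow tape measure lying on its side, 50 x 76 x 35 mm; origin under its middle. Bystander, loose.
- tub: Clear lidded tub with a light blue lid, 66 mm across, 29 mm high; origin under its middle. Bystander, loose.
- kapton_roll: Amber tape roll lying flat, 61 mm across, 19 mm high; origin under its middle. Bystander, loose.
- flux_bottle: White bottle with a red cap, 38 mm across, 86 mm high; origin under its middle. Bystander, loose.

How it is judged:
By the outcome, as a careful person would: the job done as asked, in the order asked, and still so for the second after the job is handed in, with the robot touching nothing.
It also fails if it takes over 43 s, if anything falls off the work surface, if the arm or the gripper's body presses on something with over 40 N, if the wrist force passes 120 N, or if a joint passes its speed limit or range.

### The arm

A 7-joint arm with a two-finger parallel gripper is mounted at the origin on a cart in front of the work surface, level with it; the furniture and walls round the work are solid. World frame = base frame: x ahead of the robot, y to its left, z up, the work surface at z = 0. Lengths are in mm, angles in rad, forces in N, time in s.
With the tool pointing down it reaches from about 425 to 825 mm from the base axis. Payload 3.6 kg.
Tool frame: the origin (TCP) lies midway between the tips of the shut fingers; the grasp point (between the pads) lies 19 mm behind it; z points along the fingers, y is the line along which they close (so a half turn about z gives the same grasp; the last joint's range is limited). The gripper opens to 85 mm and grips with 20 to 120 N. Pads are 22 mm wide; open, the fingers measure 114 mm over their backs; the gripper's body (76 mm by 85 mm) begins 54 mm behind the grasp point. The pads swing forward as they close: fully open they stand 13 mm farther back than shut.
Start: joints at [1.129, 0.615, -0.013, 1.423, 0.008, 1.103, -0.04], TCP at [261.962, -594.843, 231.297] pointing down, gripper open.
Joint ranges: [-3.12, 3.12], [-0.3, 2.06], [-1.34, 1.32], [0.26, 2.42], [-1.36, 4.5], [0.01, 1.98], [-2.84, 2.84]. Speed limits (rad/s): [2.79, 2.79, 3.14, 3.14, 3.14, 3.14, 3.14].

### API

Orientations are given as a rotation vector (axis times angle).
In Python, from bench import r, imaging gives the robot as it stands. The module is installed in compiled form; this text tells all that it offers.
- The arm moves only by the shell command python3 -m pendant 'ROWS' [FORCE]. ROWS is JSON, a list of rows, each an object of numbers: "dx", "dy", "dz": the shift along the world's x, y, z in units of 0.04 m (1.0 is 0.04 m); "turn": the turn about the world's z in units of 0.08 rad (1.0 is 0.08 rad); "claw": the closure, from 0 (fully open) to 1 (shut). In form: [{"dx": .., "dy": .., "dz": .., "turn": .., "claw": ..}, ...]. A call has exactly 5 rows; each row shifts and turns the commanded pose from where the row before left it; what a row does not reach is not made up. A row lasts 1/8 s, in which the tool goes at most 62.5 mm and 10.7 degrees, less where a joint would pass 70% of its speed; a pose out of reach is approached as far as the arm can. A call with a number of a shift or a turn outside -1 to 1 is refused whole. A call with a gripper value outside its range is refused whole. The fingers move at their own pace and stop on an object; FORCE is the grip in N (left out, the last holds). Time passes only in rows, so rows that do not move let the fingers close, or fill a call up. It gives the time, the measured TCP pose, the force, the opening and the grip force at its end, in the units of the state.
- r.read_state(): the state, without advancing time (a new reading comes with each control period).
- imaging.capture(name): name is "side" or "top" or "wrist"; returns a dict with "image" (400x640x3 uint8, blue, green, red), "K" (3x3 intrinsics, pixels), "D" ([k1, k2, p1, p2, k3] as OpenCV has them; the pictures are not rectified), "R" (3x3) and "t" (3): a world point X has camera coordinates R X + t; the wrist camera has in their place "hand_eye" (4x4, takes a point from camera to tool coordinates, whose origin is the TCP and whose axes are the flange's). Camera axes: x right, y down, z forward; pixel columns grow to the right and rows downward; lengths in mm; the calibration is good to about 2 mm. A picture is of the moment at which its call begins: read the wrist's pose just before it. There is no depth.
- r.job_done(): hands the job in; it is judged then, once.
The state is a dict: "time_s": time; "q": joint angles; "qd": joint speeds; "tau": joint torques, N m; "tool_pos": TCP position; "tcp_rot": TCP orientation; "wrist_force": force on the tool from outside, world axes, zero at the start; "wrist_torque": the same for the moment, N m; "opening": finger opening in mm; "finger_force": force on a finger pad.
Only numpy, scipy, OpenCV 4.12 (cv2) and the standard library are available. Lean on these libraries where they do the work, as an engineer would, in place of code of your own. Each camera call takes 0.05 s, during which the arm holds its last target. There are 200 camera calls.

## Working session

There is one attempt and no reset: what is moved stays moved. The work goes in short steps, Python scripts to look and compute and a shell command to move; the robot and the scene stay as the last step left them, time stands still between calls to the robot, and variables do not carry over. Pictures are saved under pics/ and viewed, at most 10 in all, crops included, and the job is handed in when it is done.

```bash
mkdir -p pics
python3 - <<'E'
from bench import r, imaging
import cv2,pickle
s=r.read_state();print(s)
d={}
for n in("top","side"):
    c=imaging.capture(n);d[n]=c;cv2.imwrite(f"pics/{n}0.png",c["image"]);print(n,c["K"],c["D"],c["R"],c["t"])
pickle.dump(d,open("c0.pkl","wb"))
E
```

```text
{'time_s': 0.0, 'q': array([ 1.12950212,  0.61592733, -0.01264137,  1.42494427,  0.0080696 ,
        1.10339762, -0.0403965 ]), 'qd': array([ 9.79786954e-04, -1.98689137e-04,  1.69754568e-04, -3.37869094e-05,
        2.79213267e-04, -9.17705866e-04, -7.51749954e-04]), 'tau': array([-7.96957684e-04, -4.69215667e+01,  2.59420434e-01, -1.71033061e+01,
        1.00552768e-02,  9.77536140e-03, -9.58268771e-06]), 'tool_pos': array([ 261.66215982, -594.14792992,  230.11777633]), 'tcp_rot': array([-3.07172731e+00, -6.46485036e-01,  8.45686088e-04]), 'wrist_force': array([-0.45163567,  0.52645332, -0.45503144]), 'wrist_torque': array([0.06279277, 0.00517508, 0.04626402]), 'finger_force': 0.0, 'opening': 85.41784407564646}
top [[507.97466387   0.         320.43497971]
 [  0.         507.97466387 195.56823735]
 [  0.           0.           1.        ]] [-0.14227304  0.          0.          0.          0.        ] [[-0.00348102 -0.99999191 -0.00201665]
 [-0.97647595  0.00383393 -0.21559225]
 [ 0.21559824  0.00121873 -0.97648139]] [  26.12683213  527.60095784 1278.17832009]
side [[452.05108614   0.         315.72500583]
 [  0.         452.05108614 202.33970294]
 [  0.           0.           1.        ]] [-0.0568482  0.         0.         0.         0.       ] [[-0.24455231 -0.96951032 -0.01561736]
 [-0.7423646   0.19756909 -0.64020407]
 [ 0.62376996 -0.14496961 -0.76804612]] [175.07424003 428.91868755 983.87449025]
```

View pics/top0.png

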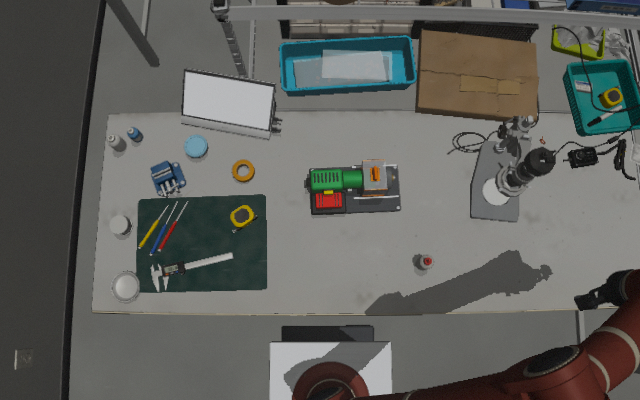

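View pics/side0.png

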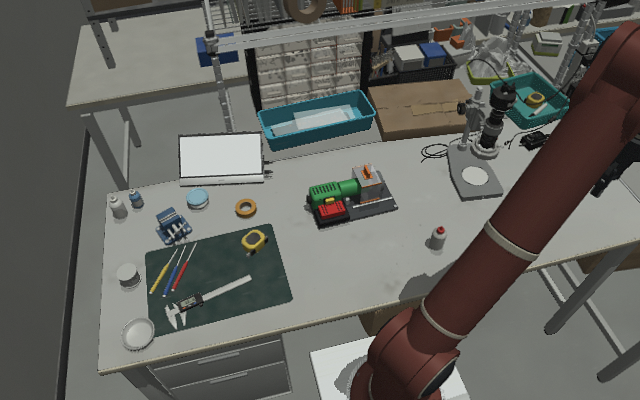

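The polisher is at about (355,188) px in the top view: red trigger near (328,201), orange tab near (375,173), and yellow button near (329,192). The flux bottle is at (425,262). The microscope to the right, at (510,170), must be avoided.

```bash
cat > h.py <<'E'
import numpy as np,cv2
def ray(c,p):
    u=cv2.undistortPoints(np.array([[p]],float),c["K"],c["D"])[0,0]
    R=np.array(c["R"]);t=np.array(c["t"]);d=R.T@np.array([u[0],u[1],1]);return -R.T@t,d
def plane(c,p,z):
    o,d=ray(c,p);return o+d*(z-o[2])/d[2]
def tri(c1,p1,c2,p2):
    a,d=ray(c1,p1);b,e=ray(c2,p2);k=np.linalg.lstsq(np.c_[d,-e],b-a,rcond=None)[0]
    A=a+k[0]*d;B=b+k[1]*e;return (A+B)/2,np.linalg.norm(A-B)
def proj(c,X):
    return cv2.projectPoints(np.array(X,float).reshape(-1,1,3),cv2.Rodrigues(np.array(c["R"]))[0],np.array(c["t"],float),c["K"],c["D"])[0][:,0]
def mask(im,lo,hi,box):
    h=cv2.cvtColor(im,cv2.COLOR_BGR2HSV);m=cv2.inRange(h,lo,hi)
    if lo[0]==0 and hi[0]<8:m|=cv2.inRange(h,(174,lo[1],lo[2]),(180,255,255))
    o=np.zeros_like(m);x0,y0,x1,y1=box;o[y0:y1,x0:x1]=m[y0:y1,x0:x1]
    n,l,s,ce=cv2.connectedComponentsWithStats(o);i=1+s[1:,4].argmax();return (l==i),s[i],ce[i]
E
python3 - <<'E'
import pickle;from h import *
d=pickle.load(open("c0.pkl","rb"))
bx={"top":(295,145,420,225),"side":(295,155,410,235)}
for n in d:
    c=d[n];im=c["image"]
    for nm,lo,hi,z in(("red",(0,150,90),(5,255,255),45),("orange",(8,150,120),(19,255,255),113),("yel",(21,120,100),(34,255,255),55),("green",(45,100,50),(80,255,255),70)):
        try:
            m,s,ce=mask(im,lo,hi,bx[n])
            cn=cv2.findContours(m.astype('uint8'),0,2)[0][0];q=cv2.minAreaRect(cn)
            print(n,nm,s,ce.round(1),plane(c,ce,z).round(1));
            if n=="top":print([plane(c,p,z)[:2].round(0).tolist() for p in cv2.boxPoints(q)])
        except Exception as e:print(n,nm,e)
    x0,y0,x1,y1=bx[n];cv2.imwrite(f"pics/crop_{n}.png",cv2.resize(im[y0:y1,x0:x1],None,fx=6,fy=6,interpolation=cv2.INTER_CUBIC))
a,b=[cv2.imread(f"pics/crop_{n}.png") for n in d]
w=max(a.shape[1],b.shape[1]);o=np.vstack([cv2.copyMakeBorder(i,0,0,0,w-i.shape[1],0) for i in(a,b)])
cv2.imwrite("pics/crop.png",cv2.resize(o,None,fx=600/o.shape[0],fy=600/o.shape[0]))
E
```

```text
top red [316 192  26  16 318] [328.7 200. ] [518.3   2.4  45. ]
[[537.0, 38.0], [540.0, -30.0], [501.0, -32.0], [498.0, 36.0]]
top orange [374 166   6  15  64] [376.5 173.2] [ 573.2 -118.9  113. ]
[[592.0, -111.0], [594.0, -122.0], [556.0, -127.0], [554.0, -115.0]]
top yel [324 190   9   4  33] [328.3 191.6] [538.8   3.5  55. ]
[[543.0, 15.0], [543.0, -6.0], [535.0, -6.0], [535.0, 15.0]]
top green [311 169  52  24 926] [335.8 179.6] [567.6 -16.2  70. ]
[[594.0, 51.0], [601.0, -84.0], [540.0, -86.0], [533.0, 48.0]]
side red [318 201  27  15 243] [331.4 208.3] [517.5   3.9  45. ]
side orange [365 165   7  13  24] [367.7 170.8] [ 568.9 -115.2  113. ]
side yel [325 197  10   5  29] [329.5 199.3] [542.6   2.6  55. ]
side green [310 179  51  30 762] [334.1 190.7] [557.9 -15.1  70. ]
```

View pics/crop_top.png

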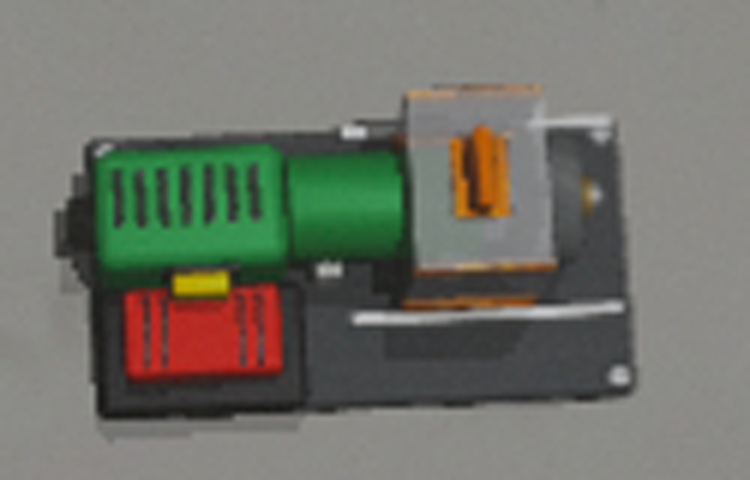

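```bash
python3 -m pendant '[{"dx":0.3,"dy":1,"dz":0,"turn":-0.4,"claw":1},{"dx":0.3,"dy":1,"dz":0,"turn":-0.4,"claw":1},{"dx":0.3,"dy":1,"dz":0,"turn":-0.4,"claw":1},{"dx":0.3,"dy":1,"dz":0,"turn":-0.4,"claw":1},{"dx":0.3,"dy":1,"dz":0,"turn":-0.4,"claw":1}]' 30
python3 -m pendant '[{"dx":0.4,"dy":1,"dz":0,"turn":-0.4,"claw":1},{"dx":0.4,"dy":1,"dz":0,"turn":-0.4,"claw":1},{"dx":0.4,"dy":1,"dz":0,"turn":-0.4,"claw":1},{"dx":0.4,"dy":1,"dz":0,"turn":-0.4,"claw":1},{"dx":0.4,"dy":1,"dz":0,"turn":-0.4,"claw":1}]'
python3 -m pendant '[{"dx":0.4,"dy":1,"dz":0.5,"turn":-0.4,"claw":1},{"dx":0.4,"dy":1,"dz":0.5,"turn":0,"claw":1},{"dx":0.4,"dy":0.6,"dz":0.5,"turn":0,"claw":1},{"dx":0,"dy":0,"dz":0,"turn":0,"claw":1},{"dx":0,"dy":0,"dz":0,"turn":0,"claw":1}]'
python3 - <<'E'
from bench import r,imaging
import cv2,pickle
s=r.read_state();c=imaging.capture("wrist");pickle.dump((s,c),open("w1.pkl","wb"));cv2.imwrite("pics/w1.png",c["image"])
print(s["tool_pos"],s["tcp_rot"],s["time_s"]);print(c["hand_eye"],c["K"])
E
```

```text
time_s: 0.72
tool_pos: [322.1, -393.2, 231.0]
tcp_rot: [-3.116, -0.398, 0.0]
wrist_force: [0.3, 1.1, 0.8]
opening: -0.0
finger_force: 0.0
time_s: 1.35
tool_pos: [402.1, -193.4, 231.1]
tcp_rot: [-3.138, -0.147, 0.001]
wrist_force: [0.8, 0.2, 0.2]
opening: -0.1
finger_force: 0.0
time_s: 1.98
tool_pos: [448.8, -91.9, 290.5]
tcp_rot: [3.14, 0.097, -0.004]
wrist_force: [-1.1, 0.6, -0.2]
opening: 0.1
finger_force: 0.0
[448.81502003 -91.90024514 290.45769973] [ 3.1396536   0.09650031 -0.0035919 ] 1.975
[[-5.74336202e-04 -9.64075111e-01 -2.65629159e-01  6.73535234e+01]
 [ 9.99998884e-01 -9.20022203e-04  1.17696019e-03  9.36648692e-03]
 [-1.37906275e-03 -2.65628187e-01  9.64074564e-01 -1.41953791e+02]
 [ 0.00000000e+00  0.00000000e+00  0.00000000e+00  1.00000000e+00]] [[311.66998437   0.         315.80589205]
 [  0.         311.66998437 202.6584856 ]
 [  0.           0.           1.        ]]
```

View pics/w1.png

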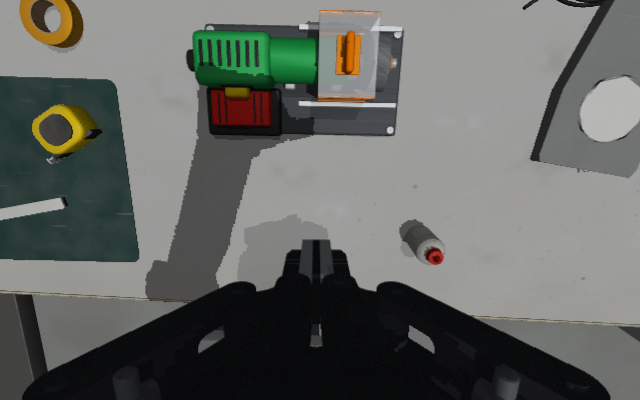

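The wrist view shows the trigger at (240,109), the button at (237,92), the tab at (349,52), and the plate's right corners near (404,27) and (397,135). I'll enlarge it to pick points.

Run:
```python
import pickle;from h import *
s,c=pickle.load(open("w1.pkl","rb"));im=c["image"]
cv2.imwrite("pics/w1c.png",cv2.resize(im[0:150,180:420],(792,495),interpolation=cv2.INTER_CUBIC))
```

```text
(no output)
```

View pics/w1c.png

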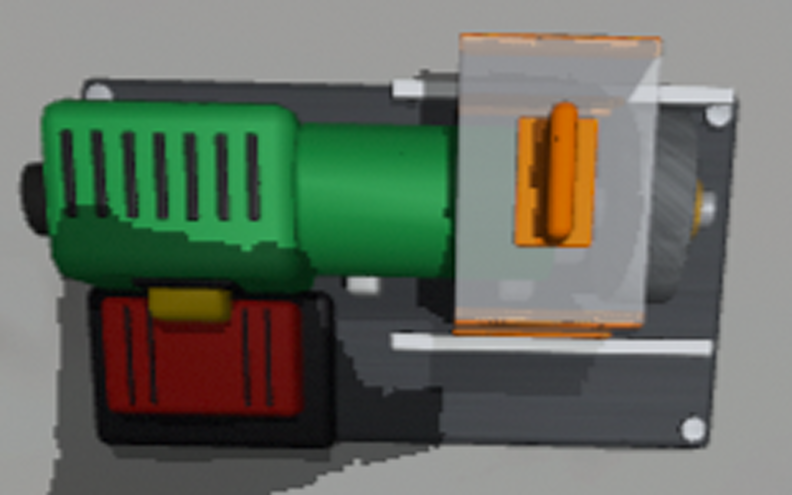

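The crop (scale 3.3, offset 180) shows the plate corners, the front corners of the trigger, the button edges and the tab's top ridge clearly. I'll fit the planar pose to them.

```bash
cat >> h.py <<'E'
def wcam(s,c):
    R=cv2.Rodrigues(np.array(s["tcp_rot"],float))[0];H=np.array(c["hand_eye"])
    Rw=R@H[:3,:3];tw=R@H[:3,3]+s["tool_pos"]
    return dict(K=c["K"],D=np.array(c["D"]),R=Rw.T,t=-Rw.T@tw)
E
python3 - <<'E'
import pickle;from h import *
from scipy.optimize import least_squares
s,c=pickle.load(open("w1.pkl","rb"));w=wcam(s,c)
P=[((737,90),(65,-122.5,10)),((708,447),(-65,-122.5,10)),((85,80),(65,122.5,10)),((110,413),(-44,105,45)),((299,412),(-44,35,45)),((148,318),(-12,83,54)),((232,320),(-12,57,54))]
px=lambda p:(p[0]/3.3+180,p[1]/3.3)
W=np.array([plane(w,px(p),l[2]) for p,l in P])[:,:2];L=np.array([l[:2] for _,l in P])
rot=lambda a:np.array([[np.cos(a),-np.sin(a)],[np.sin(a),np.cos(a)]])
f=lambda v:(L@rot(v[2]).T+v[:2]-W).ravel()
q=least_squares(f,[547,-66,.045],loss="soft_l1").x;print("pose",q);print(f(q).reshape(-1,2).round(1))
loc=lambda X:rot(q[2]).T@(X[:2]-q[:2])
for p,z in(((565,104),113),((556,238),113),((460,38),90),((660,38),90),((458,322),90),((643,322),90)):print(p,loc(plane(w,px(p),z)).round(1))
d=pickle.load(open("c0.pkl","rb"))
o=lambda l:(rot(q[2])@np.array(l[:2])+q[:2]).round(1)
# check against fixed cams
for n in d:print(n,proj(d[n],[[*o((-12,70)),54]]).round(1))
for nm,l in(("tab",(28,-30)),("tabhome",(28,-85)),("trig",(-26,70)),("press",(-14,70))):print(nm,o(l))
E
```

```text
pose [ 5.51036120e+02 -6.72074510e+01  8.12861935e-02]
[[-0.9  4.3]
 [-1.7 -0.3]
 [-9.4  8.9]
 [ 0.4 -0.4]
 [ 1.5 -1.3]
 [ 0.6 -2.8]
 [ 1.6  0.5]]
(565, 104) [ 38.2 -52.4]
(556, 238) [  3.4 -50.1]
(460, 38) [ 61.7 -23.7]
(660, 38) [ 60.5 -82.7]
(458, 322) [-17.8 -21.7]
(643, 322) [-19.  -80.1]
top [[329.  193.7]]
side [[330.7 201.9]]
tab [581.4 -94.8]
tabhome [ 585.8 -149.7]
trig [5.194e+02 5.000e-01]
press [531.4   1.4]
```

Run:
```python
import pickle;from h import *
from scipy.optimize import least_squares
s,c=pickle.load(open("w1.pkl","rb"));w=wcam(s,c)
P=[((737,90),(65,-122.5,10),0),((708,447),(-65,-122.5,10),0),((110,413),(-44,105,45),0),((299,412),(-44,35,45),0),((148,318),(-12,83,54),0),((232,320),(-12,57,54),0),
((460,38),(68,30,90),1),((660,38),(68,-30,90),1),((458,322),(-12,30,90),1),((643,322),(-12,-30,90),1)]
px=lambda p:(p[0]/3.3+180,p[1]/3.3)
W=np.array([plane(w,px(p),l[2]) for p,l,_ in P])[:,:2];L=np.array([l[:2] for _,l,_ in P]);G=np.array([g for *_,g in P])
rot=lambda a:np.array([[np.cos(a),-np.sin(a)],[np.sin(a),np.cos(a)]])
f=lambda v:((L+np.outer(G,[0,v[3]]))@rot(v[2]).T+v[:2]-W).ravel()
q=least_squares(f,[547,-66,.045,-50],loss="soft_l1").x;print("pose",q);print(f(q).reshape(-1,2).round(1))
o=lambda l:(rot(q[2])@np.array(l[:2])+q[:2]).round(1)
d=pickle.load(open("c0.pkl","rb"))
for n in d:print(n,proj(d[n],[[*o((-12,70)),54],[*o((28,q[3])),113]]).round(1))
for nm,l in(("tab",(28,q[3])),("tabhome",(28,-85)),("trig",(-26,70)),("press",(-14,70))):print(nm,o(l))
```

```text
pose [ 5.47469273e+02 -6.81962204e+01  4.90626292e-02 -5.05111562e+01]
[[-8.3  1. ]
 [-9.4  0.5]
 [ 0.1  0.3]
 [-1.  -0.8]
 [-0.3 -3.2]
 [-0.2 -0. ]
 [ 2.   0.5]
 [ 1.3 -0.5]
 [ 1.4  1. ]
 [ 0.8 -0.6]]
top [[329.2 194.2]
 [375.8 171.4]]
side [[331.  202.2]
 [367.3 168.5]]
tab [ 577.9 -117.3]
tabhome [ 579.6 -151.7]
trig [5.181e+02 4.000e-01]
press [530.1   1. ]
```

```bash
python3 -m pendant '[{"dx":0.8,"dy":0.2,"dz":-0.6,"turn":-0.15,"claw":1},{"dx":0.8,"dy":0.1,"dz":-0.9,"turn":0,"claw":1},{"dx":0.8,"dy":0,"dz":-0.9,"turn":0,"claw":1},{"dx":0.8,"dy":0,"dz":-0.9,"turn":0,"claw":1},{"dx":0,"dy":0,"dz":-0.9,"turn":0,"claw":1}]'
python3 -m pendant '[{"dx":0,"dy":0,"dz":-0.5,"turn":0,"claw":1},{"dx":0,"dy":0,"dz":0,"turn":0,"claw":1},{"dx":0,"dy":-0.1,"dz":0,"turn":0,"claw":1},{"dx":0,"dy":-0.1,"dz":0,"turn":0,"claw":1},{"dx":0,"dy":0,"dz":0,"turn":0,"claw":1}]'
```

```text
time_s: 2.65
tool_pos: [579.1, -80.5, 120.9]
tcp_rot: [3.14, 0.077, 0.0]
wrist_force: [-0.8, 0.2, -0.4]
opening: -0.0
finger_force: 0.0
time_s: 3.28
tool_pos: [578.4, -87.9, 104.3]
tcp_rot: [3.14, 0.078, 0.003]
wrist_force: [0.2, -0.5, -0.5]
opening: -0.1
finger_force: 0.0
```

```bash
python3 -m pendant '[{"dx":0,"dy":-0.1,"dz":-0.08,"turn":0,"claw":1},{"dx":0,"dy":-0.1,"dz":0,"turn":0,"claw":1},{"dx":0,"dy":-0.1,"dz":0,"turn":0,"claw":1},{"dx":0,"dy":-0.1,"dz":0,"turn":0,"claw":1},{"dx":0,"dy":-0.1,"dz":0,"turn":0,"claw":1}]'
python3 -m pendant '[{"dx":0,"dy":-0.1,"dz":0,"turn":0,"claw":1},{"dx":0,"dy":-0.1,"dz":0,"turn":0,"claw":1},{"dx":0,"dy":-0.1,"dz":0,"turn":0,"claw":1},{"dx":0,"dy":-0.1,"dz":0,"turn":0,"claw":1},{"dx":0,"dy":0,"dz":0,"turn":0,"claw":1}]'
```

```text
time_s: 3.9
tool_pos: [578.2, -106.1, 100.1]
tcp_rot: [-3.139, -0.081, -0.0]
wrist_force: [0.4, 2.8, -0.5]
opening: -0.2
finger_force: 1.1
time_s: 4.53
tool_pos: [577.8, -124.0, 100.2]
tcp_rot: [3.14, 0.078, -0.0]
wrist_force: [-0.3, 0.1, -0.5]
opening: -0.1
finger_force: 0.2
```

```bash
python3 -m pendant '[{"dx":0,"dy":-0.08,"dz":0,"turn":0,"claw":1},{"dx":0,"dy":-0.08,"dz":0,"turn":0,"claw":1},{"dx":0,"dy":-0.04,"dz":0,"turn":0,"claw":1},{"dx":0,"dy":-0.04,"dz":0,"turn":0,"claw":1},{"dx":0,"dy":-0.03,"dz":0,"turn":0,"claw":1}]'
python3 -m pendant '[{"dx":0,"dy":-0.03,"dz":0,"turn":0,"claw":1},{"dx":0,"dy":-0.03,"dz":0,"turn":0,"claw":1},{"dx":0,"dy":-0.03,"dz":0,"turn":0,"claw":1},{"dx":0,"dy":-0.03,"dz":0,"turn":0,"claw":1},{"dx":0,"dy":-0.03,"dz":0,"turn":0,"claw":1}]'
```

```text
time_s: 5.15
tool_pos: [578.0, -132.4, 100.2]
tcp_rot: [-3.139, -0.081, 0.0]
wrist_force: [0.0, 4.4, 1.0]
opening: 0.2
finger_force: 2.5
time_s: 5.78
tool_pos: [578.0, -132.7, 100.2]
tcp_rot: [-3.131, -0.086, 0.002]
wrist_force: [-0.6, 11.8, 3.6]
opening: -0.2
finger_force: 6.3
```

```bash
python3 -m pendant '[{"dx":0,"dy":0.4,"dz":0,"turn":0,"claw":1},{"dx":0,"dy":0.2,"dz":0.8,"turn":0,"claw":1},{"dx":-0.5,"dy":1,"dz":0.2,"turn":0,"claw":1},{"dx":-0.5,"dy":1,"dz":0,"turn":0,"claw":1},{"dx":-0.5,"dy":0.8,"dz":0,"turn":0,"claw":1}]'
python3 -m pendant '[{"dx":0,"dy":0,"dz":-0.8,"turn":0,"claw":1},{"dx":0,"dy":0,"dz":-0.8,"turn":0,"claw":1},{"dx":0,"dy":0,"dz":-0.3,"turn":0,"claw":1},{"dx":0,"dy":0,"dz":0,"turn":0,"claw":1},{"dx":0,"dy":0,"dz":0,"turn":0,"claw":1}]'
python3 - <<'E'
from bench import r,imaging
import cv2,pickle,numpy as np
s=r.read_state();c=imaging.capture("wrist");pickle.dump((s,c),open("w2.pkl","wb"))
a=cv2.resize(c["image"],(480,300));t=imaging.capture("side")["image"][155:235,295:415]
cv2.imwrite("pics/w2.png",np.hstack([c["image"][::1,150:470],cv2.resize(t,(480,400),interpolation=cv2.INTER_CUBIC)]))
print(s["tool_pos"])
E
```

```text
time_s: 6.4
tool_pos: [517.2, -3.6, 140.2]
tcp_rot: [3.139, 0.079, 0.0]
wrist_force: [0.1, 0.3, -0.1]
opening: 0.0
finger_force: 0.0
time_s: 7.02
tool_pos: [518.9, -4.1, 65.0]
tcp_rot: [3.14, 0.079, 0.003]
wrist_force: [0.2, -0.5, 0.2]
opening: 0.3
finger_force: 0.0
[518.86445259  -4.0756656   65.0235295 ]
```

View pics/w2.png

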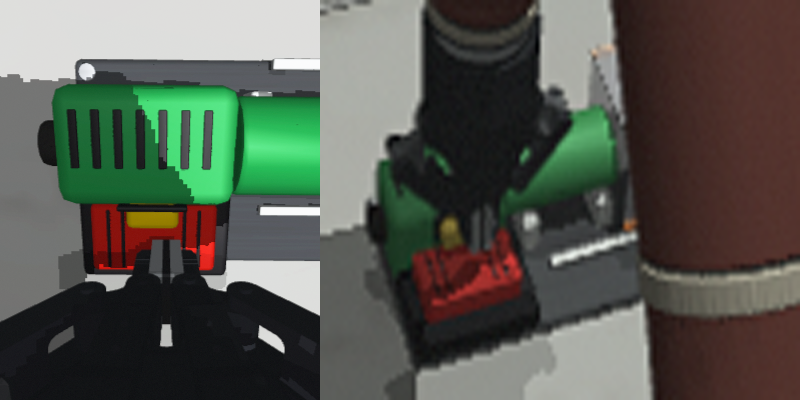

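The wrist view shows the button at (302,219), with its front edge at row 227, and the fingertips at (315,240). The tool should shift about 5 mm to +y.

Run:
```python
import pickle;from h import *
s,c=pickle.load(open("w2.pkl","rb"));w=wcam(s,c)
m,st,ce=mask(c["image"],(21,120,80),(34,255,255),(220,180,380,260));print(st,ce)
for z in(47,62.5):print(z,plane(w,(ce[0],st[1]+st[3]),z),plane(w,(ce[0],st[1]),z))
m,st,ce=mask(c["image"],(0,150,60),(6,255,255),(220,180,380,290));print(st);print(plane(w,(st[0],260),45),plane(w,(st[0]+st[2],260),45),plane(w,(300,st[1]+st[3]),45))
```

```text
[276 212  52  16 789] [302.20405577 219.25095057]
47 [527.49037352   3.57132856  47.        ] [536.59236454   3.91998123  47.        ]
62.5 [533.13775253   3.1634548   62.5       ] [541.35863967   3.4783567   62.5       ]
[ 241  204   93   66 2998]
[505.818455    37.57274454  45.        ] [508.39668734 -15.14483941  45.        ] [501.20286703   3.90841793  45.        ]
```

```bash
python3 -m pendant '[{"dx":-0.05,"dy":0.15,"dz":-0.3,"turn":0,"claw":1},{"dx":0,"dy":0,"dz":-0.15,"turn":0,"claw":1},{"dx":0,"dy":0,"dz":-0.1,"turn":0,"claw":1},{"dx":0,"dy":0,"dz":-0.1,"turn":0,"claw":1},{"dx":0,"dy":0,"dz":-0.1,"turn":0,"claw":1}]'
python3 -m pendant '[{"dx":0,"dy":0,"dz":-0.08,"turn":0,"claw":1},{"dx":0,"dy":0,"dz":-0.05,"turn":0,"claw":1},{"dx":0,"dy":0,"dz":-0.03,"turn":0,"claw":1},{"dx":0,"dy":0,"dz":0,"turn":0,"claw":1},{"dx":0,"dy":0,"dz":0,"turn":0,"claw":1}]'
```

```text
time_s: 7.75
tool_pos: [515.4, 3.2, 34.1]
tcp_rot: [-3.14, -0.081, 0.002]
wrist_force: [-2.6, 2.0, 5.3]
opening: -0.4
finger_force: 3.3
time_s: 8.38
tool_pos: [515.4, 3.5, 31.3]
tcp_rot: [-3.139, -0.081, -0.0]
wrist_force: [-8.9, 3.1, 32.4]
opening: 0.0
finger_force: 16.1
```

```bash
python3 -m pendant '[{"dx":0,"dy":0,"dz":0.03,"turn":0,"claw":1},{"dx":0.08,"dy":0,"dz":0,"turn":0,"claw":1},{"dx":0.08,"dy":0,"dz":0,"turn":0,"claw":1},{"dx":0.05,"dy":0,"dz":0,"turn":0,"claw":1},{"dx":0,"dy":0,"dz":0,"turn":0,"claw":1}]'
python3 -m pendant '[{"dx":0.05,"dy":0,"dz":0,"turn":0,"claw":1},{"dx":0.05,"dy":0,"dz":0,"turn":0,"claw":1},{"dx":0.03,"dy":0,"dz":0,"turn":0,"claw":1},{"dx":0.02,"dy":0,"dz":0,"turn":0,"claw":1},{"dx":0,"dy":0,"dz":0,"turn":0,"claw":1}]'
```

```text
time_s: 9.0
tool_pos: [515.7, 3.5, 31.3]
tcp_rot: [-3.139, -0.081, 0.027]
wrist_force: [-17.0, 3.9, 36.1]
opening: 0.1
finger_force: 18.0
time_s: 9.62
tool_pos: [516.0, 3.6, 31.1]
tcp_rot: [-3.139, -0.082, 0.047]
wrist_force: [-24.9, 4.1, 43.2]
opening: -0.2
finger_force: 21.9
```

```bash
python3 -m pendant '[{"dx":0,"dy":0,"dz":0.03,"turn":0,"claw":1},{"dx":0,"dy":0,"dz":0.03,"turn":0,"claw":1},{"dx":0,"dy":0,"dz":0,"turn":0,"claw":1},{"dx":0,"dy":0,"dz":0,"turn":0,"claw":1},{"dx":0,"dy":0,"dz":0,"turn":0,"claw":1}]'
```

```text
time_s: 10.25
tool_pos: [523.3, 2.6, 31.8]
tcp_rot: [-3.14, -0.08, 0.023]
wrist_force: [-12.2, 2.3, 19.2]
opening: -0.1
finger_force: 9.5
```

```bash
python3 -m pendant '[{"dx":0,"dy":0,"dz":0.02,"turn":0,"claw":1},{"dx":0.03,"dy":0,"dz":0,"turn":0,"claw":1},{"dx":0.03,"dy":0,"dz":0,"turn":0,"claw":1},{"dx":0,"dy":0,"dz":0,"turn":0,"claw":1},{"dx":0,"dy":0,"dz":0,"turn":0,"claw":1}]'
```

```text
time_s: 10.88
tool_pos: [525.2, 2.4, 31.9]
tcp_rot: [3.14, 0.08, -0.025]
wrist_force: [-12.4, 2.3, 13.7]
opening: -0.1
finger_force: 7.8
```

```bash
python3 -m pendant '[{"dx":0.04,"dy":0,"dz":0.02,"turn":0,"claw":1},{"dx":0.04,"dy":0,"dz":0,"turn":0,"claw":1},{"dx":0.04,"dy":0,"dz":0,"turn":0,"claw":1},{"dx":0,"dy":0,"dz":0,"turn":0,"claw":1},{"dx":0,"dy":0,"dz":0,"turn":0,"claw":1}]'
python3 - <<'E'
from bench import r,imaging
import cv2,pickle;from h import *
s=r.read_state();c=imaging.capture("wrist");pickle.dump((s,c),open("w3.pkl","wb"));w=wcam(s,c)
cv2.imwrite("pics/w3.png",cv2.resize(c["image"][170:300,230:390],(800,600)[:1]+(650,)) [:600])
m,st,ce=mask(c["image"],(21,120,60),(34,255,255),(220,150,380,280));print(st,ce,plane(w,(ce[0],st[1]+st[3]),62.5),plane(w,(ce[0],st[1]),62.5))
E
```

```text
time_s: 11.5
tool_pos: [529.9, 2.2, 32.2]
tcp_rot: [3.14, 0.08, -0.025]
wrist_force: [-10.7, 1.2, 11.5]
opening: -0.4
finger_force: 6.9
[282 255  62   3 139] [312.58273381 255.94964029] [544.65606849   4.090861    62.5       ] [545.9358803    4.15169499  62.5       ]
```

View pics/w3.png

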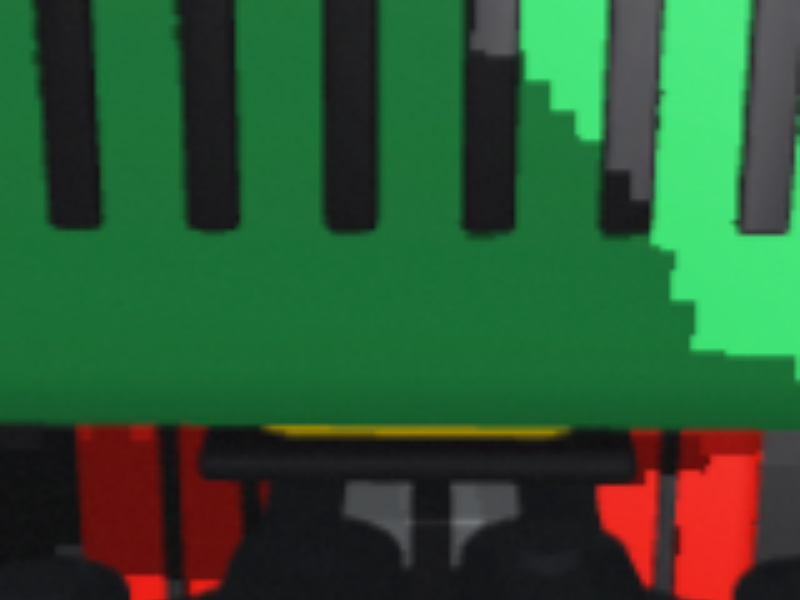

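The button is almost flush, with only a thin yellow sliver at (312,256). I'll press further to the stop.

```bash
python3 -m pendant '[{"dx":0.04,"dy":0,"dz":0,"turn":0,"claw":1},{"dx":0.04,"dy":0,"dz":0,"turn":0,"claw":1},{"dx":0.04,"dy":0,"dz":0,"turn":0,"claw":1},{"dx":0,"dy":0,"dz":0,"turn":0,"claw":1},{"dx":0,"dy":0,"dz":0,"turn":0,"claw":1}]'
```

```text
time_s: 12.18
tool_pos: [530.1, 2.2, 32.1]
tcp_rot: [3.14, 0.08, -0.041]
wrist_force: [-17.6, 2.4, 17.5]
opening: 0.0
finger_force: 10.8
```

```bash
python3 -m pendant '[{"dx":0,"dy":0,"dz":0.04,"turn":0,"claw":1},{"dx":0,"dy":0,"dz":0.04,"turn":0,"claw":1},{"dx":0,"dy":0,"dz":0.04,"turn":0,"claw":1},{"dx":0,"dy":0,"dz":0.04,"turn":0,"claw":1},{"dx":0,"dy":0,"dz":0,"turn":0,"claw":1}]'
python3 -m pendant '[{"dx":0,"dy":0,"dz":0.04,"turn":0,"claw":1},{"dx":0,"dy":0,"dz":0.04,"turn":0,"claw":1},{"dx":0,"dy":0,"dz":0.04,"turn":0,"claw":1},{"dx":0,"dy":0,"dz":0.04,"turn":0,"claw":1},{"dx":0,"dy":0,"dz":0,"turn":0,"claw":1}]'
```

```text
time_s: 12.8
tool_pos: [530.0, 2.2, 36.0]
tcp_rot: [3.14, 0.08, -0.042]
wrist_force: [-13.6, 1.3, 0.3]
opening: -0.3
finger_force: 7.7
time_s: 13.42
tool_pos: [530.2, 1.8, 41.5]
tcp_rot: [3.14, 0.08, -0.042]
wrist_force: [-11.9, 1.4, -5.7]
opening: -0.4
finger_force: 5.8
```

```bash
python3 -m pendant '[{"dx":0,"dy":0,"dz":0.06,"turn":0,"claw":1},{"dx":-0.3,"dy":0,"dz":0.02,"turn":0,"claw":1},{"dx":-0.4,"dy":0,"dz":0.1,"turn":0,"claw":1},{"dx":-0.3,"dy":0,"dz":0.8,"turn":0,"claw":1},{"dx":0,"dy":0,"dz":1,"turn":0,"claw":1}]'
python3 -m pendant '[{"dx":-0.5,"dy":0,"dz":1,"turn":0,"claw":1},{"dx":-0.5,"dy":0,"dz":1,"turn":0,"claw":1},{"dx":0,"dy":0,"dz":0.8,"turn":0,"claw":1},{"dx":0,"dy":0,"dz":0,"turn":0,"claw":1},{"dx":0,"dy":0,"dz":0,"turn":0,"claw":1}]'
python3 - <<'E'
from bench import r,imaging
import cv2,pickle;from h import *
s=r.read_state();c=imaging.capture("wrist");w=wcam(s,c);pickle.dump((s,c),open("w4.pkl","wb"));print(s["tool_pos"])
t=imaging.capture("side")["image"]
m,st,ce=mask(c["image"],(21,120,60),(34,255,255),(200,60,440,220));print(st,ce,plane(w,(ce[0],st[1]+st[3]),62.5),plane(w,(ce[0],st[1]),62.5))
a=c["image"][60:240,200:460]
cv2.imwrite("pics/w4.png",np.hstack([cv2.resize(a,(520,360)),cv2.resize(t[165:245,300:362],(279,360))]))
E
```

```text
time_s: 14.05
tool_pos: [501.9, 1.7, 125.4]
tcp_rot: [3.14, 0.079, -0.0]
wrist_force: [1.2, -0.1, -0.1]
opening: -0.0
finger_force: 0.0
time_s: 14.68
tool_pos: [462.5, 2.0, 236.7]
tcp_rot: [3.14, 0.079, 0.001]
wrist_force: [-0.3, 0.1, -0.7]
opening: -0.1
finger_force: 0.0
[462.47584566   2.00751865 236.65300655]
[307 104  23   2  45] [317.75555556 104.48888889] [540.06372877   3.52415146  62.5       ] [541.91071692   3.61916377  62.5       ]
```

View pics/w4.png

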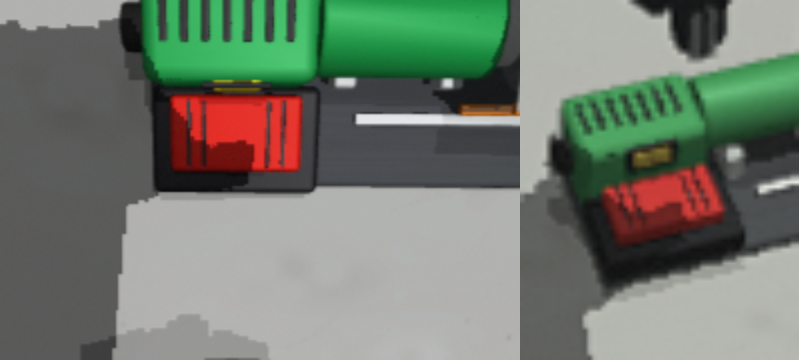

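The button has stayed in (front edge at about x 540 against 533 before, so about 6.5 mm in), and the trigger is held low. Next I'll check the guard and the bystanders.

```bash
python3 -m pendant '[{"dx":-0.3,"dy":0.5,"dz":0.5,"turn":0,"claw":1},{"dx":0,"dy":0.5,"dz":0.5,"turn":0,"claw":1},{"dx":0,"dy":0.5,"dz":0,"turn":0,"claw":1},{"dx":0,"dy":0,"dz":0,"turn":0,"claw":1},{"dx":0,"dy":0,"dz":0,"turn":0,"claw":1}]' | head -2
python3 - <<'E'
from bench import r,imaging
import cv2;from h import *
a=imaging.capture("top")
for n,c in(("top",a),("side",imaging.capture("side"))):
    try:
        m,s,ce=mask(c["image"],(8,150,120),(19,255,255),(350,150,420,200));print(n,s,ce,plane(c,ce,113),proj(c,[[579.6,-151.7,113]]))
    except Exception as e:print(n,e)
cv2.imwrite("pics/fin.png",cv2.resize(a["image"][120:290,180:460],(800,486)))
E
```

```text
time_s: 15.4
tool_pos: [450.1, 61.2, 276.0]
top [387 166   5  14  56] [389.19642857 172.17857143] [ 575.86048548 -151.48386476  113.        ] [[389.23033629 170.76304457]]
side [375 163   8  13  26] [378.76923077 168.73076923] [ 568.6102635  -148.08230714  113.        ] [[378.69146541 165.7987291 ]]
```

View pics/fin.png

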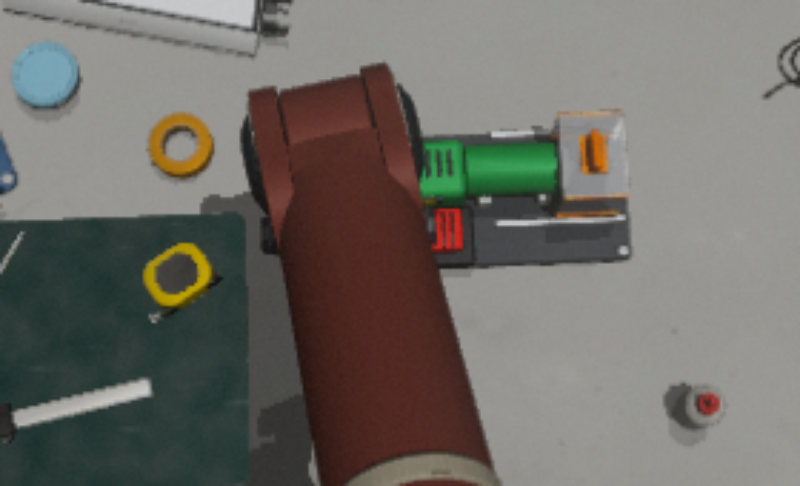

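The guard covers the wheel: the tab is at (389,172) px, within about 0.3 mm of its predicted home position along the machine. The bystanders have not moved and the arm is clear.

```bash
python3 -c "
from bench import r
print(r.job_done())"
```

```text
the job is handed in; nothing more can be done
None
```

The job is handed in: the guard is fully home, the trigger is locked on with the button holding in, the bystanders are undisturbed and the arm is clear, after about 15.5 s of robot time.

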